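# Switch on the ripening-room fan at its guarded toggle

### The arm

A 7-joint arm with a two-finger parallel gripper is mounted at the origin on the work surface. World frame = base frame: x ahead of the robot, y to its left, z up, the work surface at z = 0. Lengths are in m, angles in rad, forces in N, time in s.
With the tool pointing down it reaches from about 0.4 to 0.875 m from the base axis. Payload 19.3 kg.
Tool frame: the origin (TCP) lies at the very end of the fingers, on their centre line; the grasp point (between the pads) lies 19 mm behind it; z points along the fingers, y is the line along which they close (so a half turn about z gives the same grasp; the last joint's range is limited). The gripper opens to 85 mm and grips with 20 to 120 N. Pads are 22 mm wide; open, the fingers measure 114 mm over their backs; the gripper's body (76 mm by 85 mm) begins 54 mm behind the grasp point. The pads swing forward as they close: fully open they stand 13 mm farther back than shut.
Start: joints at [1.047, 0.521, -0.036, 1.599, 0.021, 1.021, -0.113], TCP at [0.274, -0.562, 0.231] pointing down, gripper open.
Joint ranges: [-2.91, 2.91], [-0.3, 2.13], [-1.5, 1.42], [0.17, 2.43], [-1.26, 4.41], [0.16, 1.93], [-2.52, 2.52]. Speed limits (rad/s): [1.89, 1.89, 2.39, 2.39, 3.01, 3.01, 3.01].

### API

Orientations are given as [roll, pitch, yaw] about the fixed x, y, z axes, in that order (R = Rz(yaw) Ry(pitch) Rx(roll)).
In Python, from workcell import bot gives the robot as it stands. The module is installed in compiled form; this text tells all that it offers.
- The arm moves only by the tool apply_moves, never from a script. Its arguments are lists of equal length, an entry for each row: "claw": the finger opening in m, from 0 to 0.0854; "xyz": the shift along the tool's x, y, z in m, a list of three; "twist": the turn, a rotation vector about the tool's x, y, z in rad, a list of three. A call has 1 to 20 rows; each row shifts and turns the commanded pose from where the row before left it, along the tool's axes as they then stand; what a row does not reach is not made up. A row lasts 1/10 s, in which the tool goes at most 50 mm and 8.59 degrees, less where a joint would pass 70% of its speed; a pose out of reach is approached as far as the arm can. A call with a gripper value outside its range is refused whole. The fingers move at their own pace and stop on an object; "force" is the grip in N (left out, the last holds). Time passes only in rows, so rows that do not move let the fingers close. It gives the time, the measured TCP pose, the force, the opening and the grip force at its end, in the units of the state.
- bot.observe(): the state, without advancing time (a new reading comes with each control period).
- bot.grab_frame(name): name is "side" or "top" or "wrist"; returns a dict with "img" (384x512x3 uint8, red, green, blue), "vfov" (degrees; the focal length in pixels is half the picture's height over the tangent of half this angle, whatever the lens; pixels are square), "cx", "cy" (the principal point, pixels), "view" (4x4, takes a point from world to camera coordinates). Camera axes: x right, y up, looking along -z (the intrinsics and any distortion apply to the point x, -y, -z); pixel columns grow to the right and rows downward; lengths in m; the calibration is good to about 2 mm. The wrist camera is an equidistant fisheye: a pixel r from the principal point sees the ray r / f radians off the axis. A picture is of the moment at which its call begins. There is no depth.
- bot.job_done(): hands the job in; it is judged then, once.
Trained networks look in the newest picture that a camera, given by its name, has taken for a name from the list of things; names that differ only in an ending like _2 or _b are one class to them, and where a whole thing is asked for, a point or a joint stands for the part that bears it (a point fixed in the world has none). Each returns a list of dicts, best first, with "score" (0 to 1); they miss things now and then, are a little off and sometimes report something else, mostly with a low value. They report only what shows in the picture. A call takes as long as a camera call. They do not tell look-alikes from the thing itself.
- bot.find_in(camera, query): "position" ([x, y, z] in m, in world coordinates, good to about 4 mm: the middle of the surface that is visible of it).
The state is a dict: "clock": time; "qpos": joint angles; "qd": joint speeds; "joint_efforts": joint torques, N m; "position": TCP position; "tool_rot": TCP orientation; "force": force on the tool from outside, world axes, zero at the start; "moment": the same for the moment, N m; "grip_width": finger opening in m; "finger_force": force on a finger pad.
Only numpy, scipy, OpenCV 4.12 (cv2) and the standard library are available. Lean on these libraries where they do the work, as an engineer would, in place of code of your own. Each camera call takes 0.05 s, during which the arm holds its last target. There are 200 camera calls.

### The job

Switch on the cheese store's circulation fan. On the switch with the square-cornered box, swing the hinged metal cover up and well open, push the toggle under it all the way over towards the cover's hinge, then close the cover fully again. Leave the cover of the other switch, on the round base, shut.

Things in the scene. Friction and masses are not known exactly. Their poses are not given: they have to be found in the camera images.
- fan_box: Fan switch, fixed: grey rectangular box 150 (x) x 110 (y) x 50 mm high under an aluminium hood (cover). Origin: centre of its underside; z up; x level, pointing away from the robot within 17 deg, from the hood's grip to its hinge; y along the hinge axis, which is the line x = 45, z = 50 mm. Closed hood: x -25 to 45 mm, 54 mm wide, top at z = 100 mm.
- fan_grip (a point): Centre of the hood's grip: a black roll, 18 mm diameter, 26 mm long along y, on a tongue 14 mm wide, 6 mm thick, 36 mm long from the hood's front. Closed it is at x -61, y 0, z 96 mm of fan_box; it moves with the hood, 115.6 mm from the hinge axis. Pinch its two ends (along y) from above; it turns between the fingers as the hood swings. Its axes are the hood's, fan_box's when closed.
- fan_guard (a joint): Angle of the fan switch's hood, rad: 0 closed, growing as the grip swings up and over to +x of fan_box; 1.57 on end, 2.1 at its stop. The stiff hinge (about 0.12 N m) keeps it where it is left. Starts closed.
- fan_toggle (a joint): Angle, rad, of the steel bat toggle under the hood: 40 mm long, 7 to 11 mm thick, pivot at x 8, y 0, z 50 mm of fan_box. 0 off, leaning 0.45 rad from upright to -x (grip side); 0.9 on, leaning 0.45 rad to +x (hinge side). 1 to 2 N at the tip moves it; it stays where left. Starts within 0.12 of off.
- lamp_guard (a joint): Angle, rad, of the bystander switch's hood (0 closed, as it starts): same hood and toggle, but on a round grey base 144 mm in diameter, 50 mm high, fixed about 200 to 400 mm to the left or right of the fan switch. Other bystanders: two small loose cheeses 80 and 90 mm across, 50 and 55 mm high, before and beyond the switches, and a brush lying to the left.
Mind the look-alikes: they are no part of the job. What is shaped like the fan_box but purple is not meant.

How it is judged:
On the way, in this order (a step that is already met when the one before it is completed fails the run):
1. the fan switch's cover is swung well open (over 1.0 rad) with its toggle still off (value of joint fan_guard above 1 rad and value of joint fan_toggle below 0.45 rad), for 0.2 s.
2. the toggle is pushed over to on (over 0.7 rad) while the cover is open (value of joint fan_toggle above 0.7 rad and value of joint fan_guard above 0.8 rad), for 0.2 s.
At the end, for the whole second after the job is handed in: The fan switch's cover is closed (within 0.17 rad, 10 degrees) and at rest, its toggle is over to on (above 0.7 rad of 0.9), and the other switch's cover is shut (within 0.17 rad) (value of joint each of fan_guard, lamp_guard below 0.17 rad and value of joint fan_toggle above 0.7 rad and velocity of joint fan_guard between -0.05 and 0.05 rad/s); the robot touches nothing.
It fails at once if the cover of the other switch, on the round base, is lifted (over 0.17 rad) (value of joint lamp_guard above 0.17 rad).
It also fails if it takes over 58 s, if anything falls off the work surface, if the arm or the gripper's body presses on something with over 40 N, if the wrist force passes 120 N, or if a joint passes its speed limit or range.

## Working session

There is one attempt and no reset: what is moved stays moved. The work goes in short steps, Python scripts to look and compute and a tool call to move; the robot and the scene stay as the last step left them, time stands still between calls to the robot, and variables do not carry over. Pictures are saved under pics/ and viewed, at most 10 in all, crops included, and the job is handed in when it is done.

Besides the shell and the picture viewer there is one more tool, called after ">>>" as a command line: name --argument value ..., lists and objects as JSON in quotes. apply_moves: Moves the arm, as the interface text tells. Its arguments: {"type":"object","properties":{"claw":{"type":"array"},"xyz":{"type":"array"},"twist":{"type":"array"},"force":{"type":"number"}},"required":["claw","xyz","twist"]}

```bash
mkdir -p pics
cat > h.py <<'E'
import numpy as np, cv2
from workcell import bot
def grab(n,f):
    d=bot.grab_frame(n); cv2.imwrite('pics/'+f,d['img'][:,:,::-1]); return d
def proj(d,p):
    c=np.array(d['view'])@np.append(p,1); x,y,z=c[0],-c[1],-c[2]
    f=192/np.tan(np.radians(d['vfov'])/2); return d['cx']+f*x/z,d['cy']+f*y/z
def ray(d,u,v):
    f=192/np.tan(np.radians(d['vfov'])/2); V=np.array(d['view']); r=np.array([(u-d['cx'])/f,-(v-d['cy'])/f,-1])
    return -V[:3,:3].T@V[:3,3], V[:3,:3].T@r
def atz(d,u,v,z):
    o,r=ray(d,u,v); return o+r*(z-o[2])/r[2]
E
python3 - <<'E'
from h import *
s=bot.observe(); print(s['clock'],s['position'],s['tool_rot'],s['grip_width'])
for n in('top','side'):
    d=grab(n,n+'1.png')
    for q in('fan_box','fan_grip','fan_guard','fan_toggle','lamp_guard'):
        for r in bot.find_in(n,q): print(n,q,np.round(r['position'],3),round(r['score'],2),np.round(proj(d,r['position'])))
a=cv2.imread('pics/top1.png');b=cv2.imread('pics/side1.png')
E
```

```text
0.0 [ 0.27383319 -0.56143129  0.23070525] [-3.14041889e+00  6.53906608e-05  4.53823408e-01] 0.08524470007644612
top fan_box [ 0.334 -0.225  0.048] 0.68 [360. 274.]
top fan_box [0.496 0.117 0.05 ] 0.61 [175. 181.]
top fan_grip [ 0.339 -0.234  0.101] 0.63 [374. 271.]
top fan_grip [0.504 0.118 0.099] 0.57 [170. 171.]
top fan_guard [0.506 0.119 0.097] 0.63 [169. 170.]
top lamp_guard [ 0.566 -0.132  0.099] 0.95 [312. 141.]
top lamp_guard [0.501 0.117 0.097] 0.54 [170. 173.]
side fan_box [0.48  0.145 0.049] 0.87 [188. 265.]
side fan_box [0.499 0.13  0.098] 0.44 [184. 235.]
side fan_grip [0.5   0.13  0.097] 0.89 [184. 236.]
side fan_grip [ 0.334 -0.214  0.099] 0.81 [363. 172.]
side fan_grip [0.481 0.142 0.05 ] 0.47 [189. 263.]
side fan_guard [0.497 0.126 0.099] 0.8 [186. 235.]
side fan_guard [ 0.338 -0.216  0.1  ] 0.59 [362. 171.]
side lamp_guard [ 0.564 -0.121  0.101] 0.69 [244. 150.]
```

View pics/top1.png

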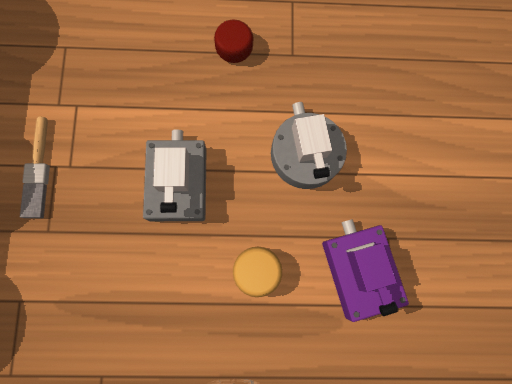

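View pics/side1.png

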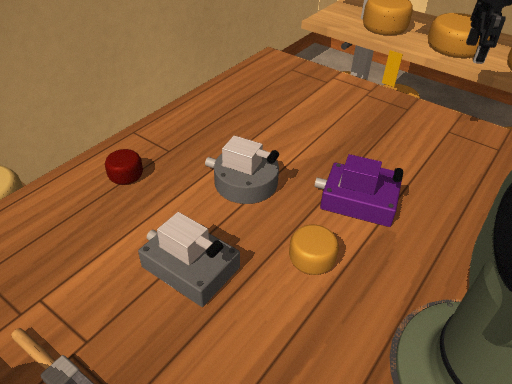

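The top picture shows the grey square box at about (175,180), with its grip roll at (168,208). The lamp switch is the round one at (308,150), and the purple look-alike is at (365,272).

Run:
```python
from h import *
d=bot.grab_frame('top'); im=d['img']
c=np.array([atz(d,u,v,.05) for u,v in((147,141),(205,141),(205,220),(144,219))]);print(c.round(3)); print(c.mean(0))
print('cam',ray(d,0,0)[0])
g=im[195:222,155:185].max(2)<35; v,u=np.nonzero(g);print(len(u),u.mean()+155,v.mean()+195, u.min()+155,u.max()+155,v.min()+195,v.max()+195)
print(atz(d,u.mean()+155,v.mean()+195,.1))
cv2.imwrite('pics/crop.png',cv2.resize(im[125:230,130:220,::-1],None,fx=5.5,fy=5.5,interpolation=cv2.INTER_CUBIC))
```

```text
[[0.572 0.173 0.05 ]
 [0.575 0.064 0.05 ]
 [0.425 0.058 0.05 ]
 [0.424 0.168 0.05 ]]
[0.49908407 0.11556225 0.05      ]
cam [ 0.34784034 -0.00633786  0.77832754]
109 168.4954128440367 207.37614678899084 161 175 203 211
[0.43992436 0.11610716 0.1       ]
```

View pics/crop.png

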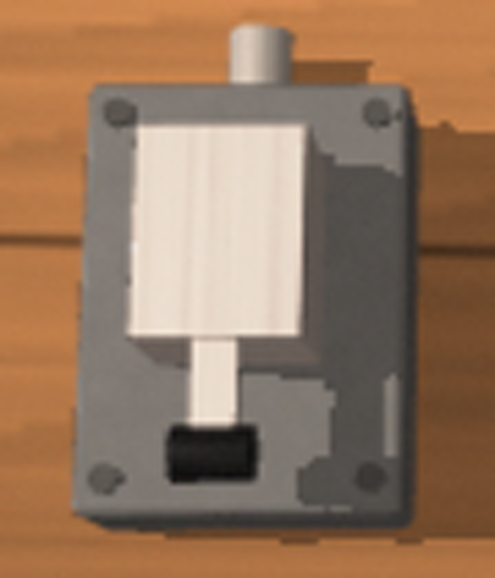

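>>> apply_moves --claw '[0.06,0.06,0.06,0.06,0.06,0.06,0.06,0.06,0.06,0.06,0.06,0.06,0.06]' --xyz '[[0,0,0],[0,0,0],[0,0,0],[0.0237,-0.0303,0],[0.0237,-0.0303,0],[0.0237,-0.0303,0],[0.0237,-0.0303,0],[0.0237,-0.0303,0],[0.0237,-0.0303,0],[0.0237,-0.0303,0],[0.0237,-0.0303,0],[0.0237,-0.0303,0],[0.0237,-0.0303,0]]' --twist '[[0,0,0.14],[0,0,0.14],[0,0,0.139],[0,0,0],[0,0,0],[0,0,0],[0,0,0],[0,0,0],[0,0,0],[0,0,0],[0,0,0],[0,0,0],[0,0,0]]'

```text
clock: 1.95
position: [0.5011, -0.2494, 0.2315]
tool_rot: [3.141, -0.0, 0.035]
force: [1.0, -0.6, -0.2]
grip_width: 0.0599
finger_force: 0.0
```

>>> apply_moves --claw '[0.06,0.06,0.06,0.06,0.06,0.06,0.06,0.06,0.06,0.06,0.06]' --xyz '[[-0.0047,-0.0367,0.003],[-0.0047,-0.0367,0.003],[-0.0047,-0.0367,0.003],[-0.0047,-0.0367,0.003],[-0.0047,-0.0367,0.003],[-0.0047,-0.0367,0.003],[-0.0047,-0.0367,0.003],[-0.0047,-0.0367,0.003],[-0.0047,-0.0367,0.003],[-0.0047,-0.0367,0.003],[0,0,0]]' --twist '[[0,0,0],[0,0,0],[0,0,0],[0,0,0],[0,0,0],[0,0,0],[0,0,0],[0,0,0],[0,0,0],[0,0,0],[0,0,0]]'

```text
clock: 3.05
position: [0.4397, 0.1189, 0.2012]
tool_rot: [-3.14, -0.0, 0.04]
force: [-0.4, -1.0, -0.5]
grip_width: 0.0601
finger_force: 0.0
```

Run:
```python
from h import *
s=bot.observe(); print(s['clock'],s['position'],s['tool_rot'],s['grip_width'],s['qpos'])
d=grab('wrist','w1.png'); print(d['view'],d['vfov'],d['cx'],d['cy'])
for q in('fan_grip','fan_guard','fan_box'):
    for r in bot.find_in('wrist',q): print(q,np.round(r['position'],4),round(r['score'],2))
```

```text
3.05 [0.43970328 0.11885991 0.20122945] [-3.14006973e+00 -4.36794661e-05  4.03874320e-02] 0.06012456654410231 [-0.25048756  0.29983726 -0.17341566  2.05483538  0.06971036  0.79177332
 -1.99570675]
[[ 0.0398394  -0.9992053  -0.0012617   0.10216159]
 [ 0.95877688  0.03858296 -0.2815284  -0.39737903]
 [ 0.28135335  0.01000624  0.95955207 -0.47575052]
 [ 0.          0.          0.          1.        ]] 65.70646984690485 255.31522227166596 187.55002493199655
fan_grip [ 0.3383 -0.2107  0.0935] 0.72
fan_grip [0.5115 0.118  0.0985] 0.56
fan_guard [ 0.3411 -0.2123  0.0877] 0.96
fan_guard [0.5055 0.119  0.1013] 0.72
fan_box [ 0.3608 -0.2006  0.055 ] 0.89
fan_box [0.5048 0.1211 0.0448] 0.68
```

View pics/w1.png

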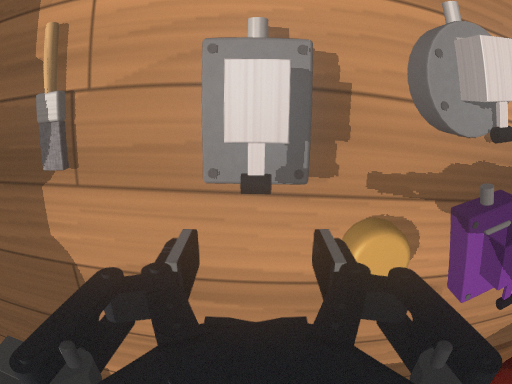

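The wrist view has the grip roll at (256,184) in line with the tool, and the hood edges are parallel to the image. I'll go straight down and close.

>>> apply_moves --claw '[0.06,0.06,0.06,0.06,0.06,0.02,0.02,0.02,0.02,0.02,0.02]' --xyz '[[0.0005,0.001,0.032],[0,0,0.032],[0,0,0.032],[0,0,0.03],[0,0,0],[0,0,0],[0,0,0],[0,0,0],[0,0,0],[0,0,0],[0,0,0]]' --twist '[[0,0,0],[0,0,0],[0,0,0],[0,0,0],[0,0,0],[0,0,0],[0,0,0],[0,0,0],[0,0,0],[0,0,0],[0,0,0]]' --force 25

```text
clock: 4.35
position: [0.4418, 0.1182, 0.0775]
tool_rot: [-3.136, -0.004, 0.039]
force: [-11.0, 32.0, 8.8]
grip_width: 0.0252
finger_force: 27.1
```

Run:
```python
import numpy as np
a0=np.arctan2(46,106);th=np.arange(0,1.901,.1)
x=-115.6*np.cos(a0+th);z=115.6*np.sin(a0+th)
print([[round(a/1000,4),0,round(-b/1000,4)] for a,b in zip(np.diff(x),np.diff(z))])
```

```text
[[np.float64(0.0051), 0, np.float64(-0.0104)], [np.float64(0.0061), 0, np.float64(-0.0098)], [np.float64(0.0071), 0, np.float64(-0.0091)], [np.float64(0.008), 0, np.float64(-0.0084)], [np.float64(0.0088), 0, np.float64(-0.0075)], [np.float64(0.0095), 0, np.float64(-0.0066)], [np.float64(0.0101), 0, np.float64(-0.0057)], [np.float64(0.0106), 0, np.float64(-0.0046)], [np.float64(0.011), 0, np.float64(-0.0035)], [np.float64(0.0113), 0, np.float64(-0.0024)], [np.float64(0.0115), 0, np.float64(-0.0013)], [np.float64(0.0116), 0, np.float64(-0.0001)], [np.float64(0.0115), 0, np.float64(0.001)], [np.float64(0.0114), 0, np.float64(0.0022)], [np.float64(0.0111), 0, np.float64(0.0033)], [np.float64(0.0107), 0, np.float64(0.0044)], [np.float64(0.0102), 0, np.float64(0.0054)], [np.float64(0.0096), 0, np.float64(0.0064)], [np.float64(0.0089), 0, np.float64(0.0073)]]
```

>>> apply_moves --claw '[0.02,0.02,0.02,0.02,0.02,0.02]' --xyz '[[0,-0.0015,0],[0,0,0],[0.0051,0,-0.0104],[0.0061,0,-0.0098],[0.0071,0,-0.0091],[0,0,0]]' --twist '[[0,0,0],[0,0,0],[0,0,0],[0,0,0],[0,0,0],[0,0,0]]'

```text
clock: 4.95
position: [0.4613, 0.119, 0.1077]
tool_rot: [-3.137, -0.005, 0.037]
force: [-3.3, 22.0, 1.3]
grip_width: 0.0251
finger_force: 26.2
```

>>> apply_moves --claw '[0.02,0.02,0.02,0.02,0.02,0.02,0.02,0.02,0.02,0.02,0.02,0.02,0.02,0.02,0.02,0.02]' --xyz '[[0.008,-0.0015,-0.0084],[0.0088,0,-0.0075],[0.0095,0,-0.0066],[0.0101,0,-0.0057],[0.0106,0,-0.0046],[0.011,0,-0.0035],[0.0113,0,-0.0024],[0.0115,0,-0.0013],[0.0116,0,-0.0001],[0.0115,0,0.001],[0.0114,0,0.0022],[0.0111,0,0.0033],[0.0107,0,0.0044],[0.0102,0,0.0054],[0.0096,0,0.0064],[0,0,0]]' --twist '[[0,0,0],[0,0,0],[0,0,0],[0,0,0],[0,0,0],[0,0,0],[0,0,0],[0,0,0],[0,0,0],[0,0,0],[0,0,0],[0,0,0],[0,0,0],[0,0,0],[0,0,0],[0,0,0]]'

```text
clock: 6.55
position: [0.6182, 0.1238, 0.1243]
tool_rot: [-3.139, -0.004, 0.035]
force: [3.5, 6.2, 5.2]
grip_width: 0.0255
finger_force: 28.5
```

Run:
```python
from h import *
d=grab('side','s2.png'); 
for q in('fan_grip','fan_toggle'):
    for r in bot.find_in('side',q): print(q,np.round(r['position'],4),round(r['score'],2),np.round(proj(d,r['position'])))
cv2.imwrite('pics/s2c.png',cv2.resize(d['img'][130:320,110:290,::-1],None,fx=3,fy=3))
```

```text
fan_grip [0.5869 0.1237 0.1061] 0.79 [150. 208.]
fan_grip [ 0.3383 -0.2164  0.1017] 0.63 [362. 170.]
```

View pics/s2c.png

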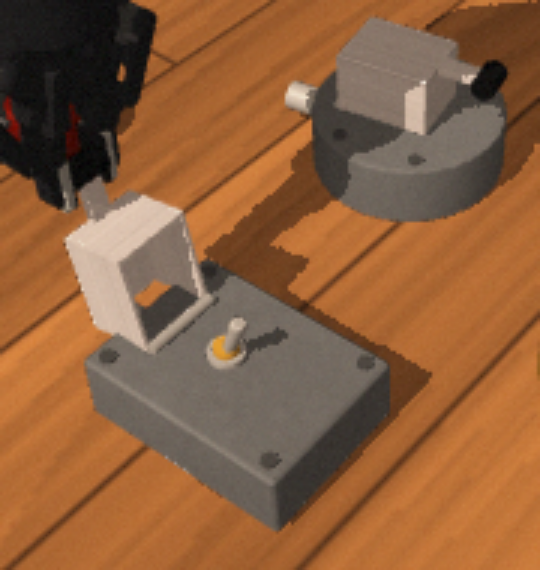

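The hood stands open at about 1.8 rad, and the toggle (crop (235,335)) still leans towards the grip side. I'll release, retreat up, go back in front of the toggle and descend with the fingers closed.

>>> apply_moves --claw '[0.05,0.05,0.05,0.05,0.05,0.05,0.05,0.05,0.0,0.0,0.0,0.0,0.0,0.0]' --xyz '[[0,0,0],[0,0,0],[0,0,0],[0,0,0],[0,0,-0.02],[0,0,-0.035],[0,0,-0.035],[0,0,0],[-0.034,0,0],[-0.034,0,0],[-0.034,0,0],[-0.034,0,0],[-0.034,0,0],[0,0,0]]' --twist '[[0,0,0],[0,0,0],[0,0,0],[0,0,0],[0,0,0],[0,0,0],[0,0,0],[0,0,0],[0,0,0],[0,0,0],[0,0,0],[0,0,0],[0,0,0],[0,0,0]]'

```text
clock: 8.1
position: [0.4427, 0.1162, 0.2119]
tool_rot: [3.141, 0.002, 0.036]
force: [0.8, -0.6, 1.0]
grip_width: -0.0001
finger_force: 0.0
```

Run:
```python
from h import *
s=bot.observe(); print(s['clock'],s['position'],s['tool_rot'],s['grip_width'])
d=grab('wrist','w2.png'); print(np.array(d['view']).tolist(),d['vfov'],d['cx'],d['cy'])
for c in('wrist','top','side'):
  if c!='wrist': bot.grab_frame(c)
  for q in('fan_toggle','fan_grip'):
    for r in bot.find_in(c,q): print(c,q,np.round(r['position'],4),round(r['score'],2))
```

```text
8.1 [0.44271682 0.11621004 0.21192689] [3.14084711e+00 1.61671181e-03 3.58439875e-02] -7.832653152991526e-05
[[0.035197604374307336, -0.9993798599836042, 0.0010119809607556983, 0.10096151491586798], [0.9585212266425344, 0.03347196811876192, -0.283048909953653, -0.3961460385958139], [0.2828395070035379, 0.010932648782970027, 0.9591049423648006, -0.48753133427761164], [0.0, 0.0, 0.0, 1.0]] 65.70646984690485 255.31522227166596 187.55002493199655
wrist fan_toggle [0.505  0.1211 0.0865] 0.5
wrist fan_grip [ 0.3445 -0.2166  0.0967] 0.83
wrist fan_grip [0.5823 0.1226 0.1156] 0.76
top fan_grip [ 0.3365 -0.2343  0.0993] 0.93
top fan_grip [0.59   0.1146 0.1145] 0.8
side fan_toggle [0.4987 0.1249 0.0791] 0.5
side fan_grip [ 0.3379 -0.2154  0.0992] 0.84
side fan_grip [0.587  0.1258 0.1087] 0.56
```

View pics/w2.png

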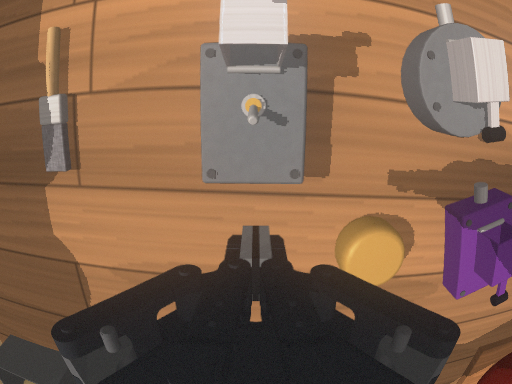

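The hood stays open, and the toggle at (252,108) is in line with the closed fingers. Next I descend and push.

>>> apply_moves --claw '[0,0,0,0,0,0,0,0,0,0]' --xyz '[[0,-0.002,0.035],[0,0,0.035],[0,0,0.035],[0,0,0.035],[0,0,0],[0.012,0,0],[0.012,0,0],[0.012,0,0],[0.012,0,0],[0,0,0]]' --twist '[[0,0,0],[0,0,0],[0,0,0],[0,0,0],[0,0,0],[0,0,0],[0,0,0],[0,0,0],[0,0,0],[0,0,0]]'

```text
clock: 9.55
position: [0.4961, 0.1204, 0.0726]
tool_rot: [-3.141, -0.002, 0.034]
force: [-0.9, -0.1, -0.4]
grip_width: -0.0002
finger_force: 0.0
```

>>> apply_moves --claw '[0,0,0,0,0]' --xyz '[[0.005,0,0],[0.005,0,0],[0.004,0,0],[0.002,0,0],[0,0,0]]' --twist '[[0,0,0],[0,0,0],[0,0,0],[0,0,0],[0,0,0]]'

```text
clock: 10.05
position: [0.5082, 0.1207, 0.0716]
tool_rot: [3.141, 0.004, 0.035]
force: [-12.5, -0.7, 7.3]
grip_width: -0.0002
finger_force: 7.1
```

A 12 N reaction suggests the toggle has reached its stop. I'll back off, rise and check.

>>> apply_moves --claw '[0,0,0,0,0,0,0]' --xyz '[[0,0,0],[-0.02,0,0],[-0.03,0,0],[0,0,-0.04],[0,0,-0.05],[0,0,-0.05],[0,0,0]]' --twist '[[0,0,0],[0,0,0],[0,0,0],[0,0,0],[0,0,0],[0,0,0],[0,0,0]]'

```text
clock: 10.75
position: [0.4627, 0.12, 0.2177]
tool_rot: [-3.139, -0.009, 0.034]
force: [0.2, 0.5, -1.5]
grip_width: -0.0001
finger_force: 0.0
```

Run:
```python
from h import *
s=bot.observe(); print(s['clock'],s['position'])
d=bot.grab_frame('wrist');e=bot.grab_frame('side')
a=cv2.resize(d['img'][0:190,190:330],(420,570));b=cv2.resize(e['img'][180:320,120:250],(360,388));b=cv2.copyMakeBorder(b,0,182,0,0,0)
cv2.imwrite('pics/c3.png',np.hstack([a,b])[:,:,::-1])
```

```text
10.75 [0.46271764 0.12003753 0.21770681]
```

View pics/c3.png

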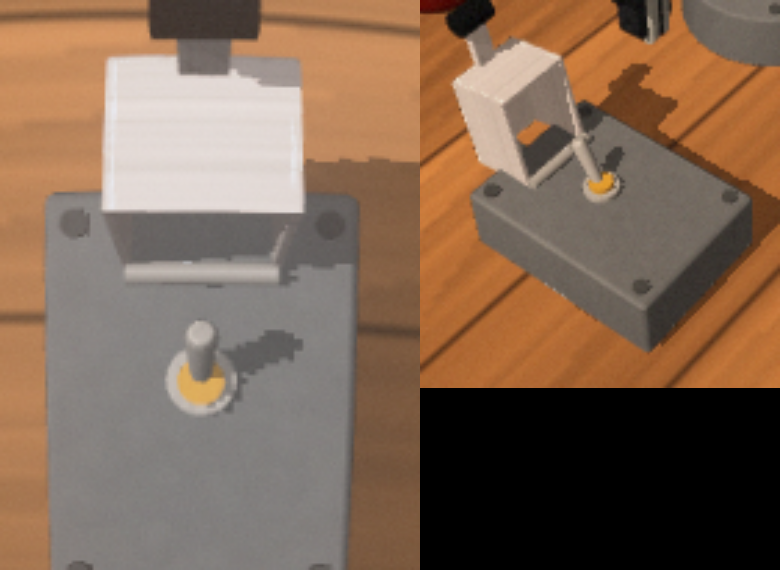

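The toggle now leans towards the hinge in both views. I'll re-grip the roll where I left it.

>>> apply_moves --claw '[0.05,0.05,0.05,0.05,0.05,0.05,0.05,0.05,0.05,0.02,0.02,0.02,0.02,0.02]' --xyz '[[0.039,0.001,0],[0.039,0,0],[0.039,0,0],[0.039,0,0],[0,0,0],[0,0,0.031],[0,0,0.031],[0,0,0.031],[0,0,0],[0,0,0],[0,0,0],[0,0,0],[0,0,0],[0,0,0]]' --twist '[[0,0,0],[0,0,0],[0,0,0],[0,0,0],[0,0,0],[0,0,0],[0,0,0],[0,0,0],[0,0,0],[0,0,0],[0,0,0],[0,0,0],[0,0,0],[0,0,0]]' --force 25

```text
clock: 12.25
position: [0.6166, 0.1238, 0.1199]
tool_rot: [-3.141, -0.002, 0.035]
force: [1.1, 1.0, 1.7]
grip_width: 0.0256
finger_force: 27.4
```

>>> apply_moves --claw '[0.02,0.02,0.02,0.02,0.02,0.02,0.02,0.02,0.02,0.02,0.02,0.02,0.02,0.02,0.02,0.02,0.02,0.02,0.02]' --xyz '[[-0.0096,0,-0.0064],[-0.0102,0,-0.0054],[-0.0107,0,-0.0044],[-0.0111,0,-0.0033],[-0.0114,0,-0.0022],[-0.0115,0,-0.001],[-0.0116,0,0.0001],[-0.0115,0,0.0013],[-0.0113,0,0.0024],[-0.011,0,0.0035],[-0.0106,0,0.0046],[-0.0101,0,0.0057],[-0.0095,0,0.0066],[-0.0088,0,0.0075],[-0.008,0,0.0084],[-0.0071,0,0.0091],[-0.0061,0,0.0098],[-0.0051,0,0.0104],[0,0,0]]' --twist '[[0,0,0],[0,0,0],[0,0,0],[0,0,0],[0,0,0],[0,0,0],[0,0,0],[0,0,0],[0,0,0],[0,0,0],[0,0,0],[0,0,0],[0,0,0],[0,0,0],[0,0,0],[0,0,0],[0,0,0],[0,0,0],[0,0,0]]'

```text
clock: 14.15
position: [0.4412, 0.1188, 0.0729]
tool_rot: [-3.14, -0.002, 0.036]
force: [1.5, 9.9, 5.1]
grip_width: 0.0257
finger_force: 27.6
```

>>> apply_moves --claw '[0.02,0.02,0.05,0.05,0.05,0.05,0.05,0.05,0.05,0.05,0.05]' --xyz '[[0,0,0.002],[0,0,0],[0,0,0],[0,0,0],[0,0,0],[0,0,0],[0,0,-0.03],[0,0,-0.04],[0,0,-0.05],[0,0,-0.02],[0,0,0]]' --twist '[[0,0,0],[0,0,0],[0,0,0],[0,0,0],[0,0,0],[0,0,0],[0,0,0],[0,0,0],[0,0,0],[0,0,0],[0,0,0]]'

```text
clock: 15.25
position: [0.4421, 0.1177, 0.213]
tool_rot: [-3.14, -0.005, 0.034]
force: [0.3, -0.6, -0.8]
grip_width: 0.0502
finger_force: 0.0
```

Run:
```python
from h import *
s=bot.observe(); print(s['clock'],s['position'],s['force'],s['grip_width'])
e=grab('side','s4.png')
```

```text
15.25 [0.44212924 0.11768868 0.21302117] [ 0.25948139 -0.61496123 -0.78635703] 0.05020182823529156
```

View pics/s4.png

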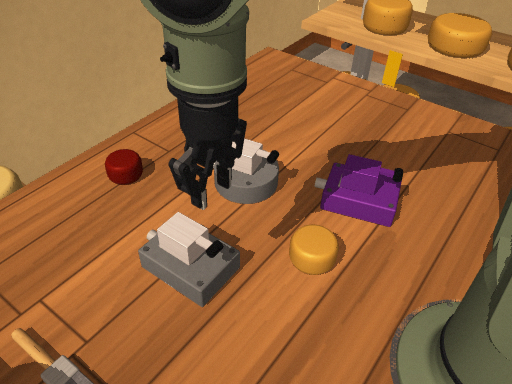

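The hood is shut again at (183,237), exactly as in the first picture. The lamp switch is untouched and the gripper is clear of everything.

```bash
python3 -c "
from workcell import bot
print(bot.job_done())"
```

```text
the job is handed in; nothing more can be done
None
```

The fan switch's toggle is on and its hood is shut again, the lamp switch's cover was never touched, and the job was handed in at about 15 s; no verdict came back, so this rests on the camera views.

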